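# Pack the narrow slide box under the kit box flap

### The arm

A 7-joint arm with a two-finger parallel gripper is mounted at the origin on the work surface. World frame = base frame: x ahead of the robot, y to its left, z up, the work surface at z = 0. Lengths are in m, angles in rad, forces in N, time in s.
With the tool pointing down it reaches from about 0.4 to 0.925 m from the base axis. Payload 5.6 kg.
Tool frame: the origin (TCP) lies midway between the tips of the shut fingers; the grasp point (between the pads) lies 19 mm behind it; x points along the fingers, z is the direction in which the jaws open and shut, and the axes are right-handed (so a half turn about x gives the same grasp; the last joint's range is limited). The gripper opens to 85 mm and grips with 20 to 120 N. Pads are 22 mm wide; open, the fingers measure 114 mm over their backs; the gripper's body (76 mm by 85 mm) begins 54 mm behind the grasp point. The pads swing forward as they close: fully open they stand 13 mm farther back than shut.
Start: joints at [-1.218, 0.468, -0.012, 1.603, 0.006, 1.071, -0.056], TCP at [0.251, 0.6, 0.231] pointing down, gripper open.
Joint ranges: [-2.53, 2.53], [-0.31, 2.02], [-1.57, 1.55], [0.28, 2.44], [-1.29, 4.43], [0.15, 1.84], [-2.92, 2.92]. Speed limits (rad/s): [2.57, 2.57, 3.14, 3.14, 3.14, 3.14, 3.14].

### API

Orientations are given as a unit quaternion [x, y, z, w].
In Python, from station import ctrl gives the robot as it stands.
- The arm moves only by the tool step_arm, never from a script. Its argument "deltas" is text: rows parted by semicolons, each of 5 numbers parted by spaces: the shift along the tool's x, y, z in mm, then the turn about the tool's x in rad, then the gripper's target within -1 to 1 (shut at 1, half-way at 0, fully open at -1). In form: tx ty tz yaw grip; .... A call has exactly 10 rows; each row shifts and turns the pose as measured when the row begins, along the tool's axes as they then stand; what a row does not reach is not made up. A row lasts 1/10 s, in which the tool goes at most 50 mm and 8.59 degrees, less where a joint would pass 70% of its speed; a pose out of reach is approached as far as the arm can. A call with a gripper value outside its range is refused whole. The fingers move at their own pace and stop on an object; the grip force is fixed at half the most. Time passes only in rows, so rows that do not move let the fingers close, or fill a call up. It gives the time, the measured TCP pose, the force and the opening at its end, in the units of the state.
- ctrl.read_state(): the state, without advancing time (a new reading comes with each control period).
- ctrl.get_image(name): name is "side" or "top" or "wrist"; returns (picture, depth): 480x640x3 uint8, red, green, blue; 480x640 float32, m along the optical axis (not along the pixel's ray), 0 where there is no reading.
- ctrl.calibration(name): a dict with "vfov" (degrees; the focal length in pixels is half the picture's height over the tangent of half this angle, whatever the lens; pixels are square), "cx", "cy" (the principal point, pixels), "origin" and "rotation" of the camera in the world. Camera axes: x right, y down, z forward; pixel columns grow to the right and rows downward; lengths in m; the calibration is good to about 2 mm. A picture is of the moment at which its call begins: read the wrist's pose just before it. calibration takes no time and is no camera call; for the wrist camera it gives the pose at the moment of the call.
- ctrl.sign_off(): hands the job in, once; it reports no verdict.
Trained networks look in the newest picture that a camera, given by its name, has taken for a name from the list of things; names that differ only in an ending like _2 or _b are one class to them, and where a whole thing is asked for, a point or a joint stands for the part that bears it (a point fixed in the world has none). Each returns a list of dicts, best first, with "score" (0 to 1); they miss things now and then, are a little off and sometimes report something else, mostly with a low value. They report only what shows in the picture. A call takes as long as a camera call.
- ctrl.look_for(thing, camera): "rect" ([left, top, width, height] in pixels, round what is visible of it).
- ctrl.trace(thing, camera): "region" (480x640 bool, what is visible of it) and "rect" ([left, top, width, height] in pixels, round what is visible of it).
The state is a dict: "clock": time; "joint_pos": joint angles; "joint_vel": joint speeds; "effort": joint torques, N m; "tcp_pos": TCP position; "orientation": TCP orientation; "ft_force": force on the tool from outside, world axes, zero at the start; "torque": the same for the moment, N m; "width": opening from 0.0 (shut) to 1.0 (fully open).
Only numpy, scipy, OpenCV 4.12 (cv2) and the standard library are available. Lean on these libraries where they do the work, as an engineer would, in place of code of your own. Each camera call takes 0.05 s, during which the arm holds its last target. There are 200 camera calls.

### The job

Lift the hinged flap of the field kit box by its black bar handle until it stands upright or leans back, and leave it open. Then take the narrow slide box from the steel tray and set it down, without dropping it, flat on the floor of the large empty compartment of the lower tier that the flap had covered.

Things in the scene. Friction and masses are not known exactly. Their poses are not given: they have to be found in the camera images.
- slide_box: Narrow closed white plastic box with a grey seam, 84 (x) x 34 (y) x 36 (z) mm, 0.08 kg, loose on a steel tray (floor 3 mm above the bench, rim 13 mm). Origin: centre of its underside, z up. Also on the tray, not wanted: a square white box (62 x 62 x 36 mm), an amber bottle (48 mm wide, 105 high), a glass beaker (54 mm wide, 62 high).
- bay (a point): Floor centre (6 mm above bench) of the large empty compartment, 130 (x) x 105 (y) mm, in the fixed light grey kit box. z up. Walls 5 mm thick, 50 mm high from this floor. At y = -52.5 mm a partition 4 mm thick, 20 high, marks off a 36 mm strip with vials. Flap hinge axis: along x at y = -95, z = 51 mm. Beyond it, to y = -190, the fixed upper tier with forceps.
- flap (a joint): Angle of the grey flap, rad: 0 flat on the rim over the whole lower tier, 1.57 upright, 1.75 at its stop, leaning back over the upper tier. Starts at 0 to 0.25. Stiff hinge: about 2.5 N at the bar moves it, and it stays where it is left.
- flap_bar (a point): Middle of the flap's black bar handle, 16 mm thick, 40 long along x (parallel to the hinge), ends free, on a central stem 18 (x) x 6 mm. 26 mm above the flap's top face, 15 mm from its free edge; from the hinge axis 137.5 mm along y, 31 mm along z. Turns with the flap: y to the free edge, z out of the top face. Flap 140 x 152.5 x 5 mm. Held by its ends, the bar can pivot in the fingers.

How it is judged:
By the outcome, as a careful person would: the job done as asked, in the order asked, and still so for the second after the job is handed in, with the robot touching nothing.
It also fails if it takes over 54 s, if anything falls off the work surface, if the arm or the gripper's body presses on something with over 40 N, if the wrist force passes 120 N, or if a joint passes its speed limit or range.

## Working session

There is one attempt and no reset: what is moved stays moved. The work goes in short steps, Python scripts to look and compute and a tool call to move; the robot and the scene stay as the last step left them, time stands still between calls to the robot, and variables do not carry over. Pictures are saved under pics/ and viewed, about 8 in all and at most 12, crops included, and the job is handed in when it is done.

Besides the shell and the picture viewer there is one more tool, called after "Request:" as name(argument=value, ...) on one line, values as JSON. step_arm: Moves the arm, as the interface text tells. Its arguments: {"type":"object","properties":{"deltas":{"type":"string"}},"required":["deltas"]}

```bash
ls; mkdir -p pics; cat > h.py <<'E'
import numpy as np, cv2
from station import ctrl
from scipy.spatial.transform import Rotation as R
def cloud(depth,c):
    h,w=depth.shape; f=h/2/np.tan(np.radians(c["vfov"])/2)
    u,v=np.meshgrid(np.arange(w),np.arange(h))
    p=np.stack([(u-c["cx"])/f*depth,(v-c["cy"])/f*depth,depth],-1)
    return p@np.array(c["rotation"]).T+np.array(c["origin"])
def shot(name,save=None):
    c=ctrl.calibration(name); im,d=ctrl.get_image(name)
    if save: cv2.imwrite("pics/"+save,im[:,:,::-1])
    P=cloud(d,c); P[d<=0]=np.nan
    return im,P,c
def toolR(): 
    s=ctrl.read_state(); return np.array(s["tcp_pos"]),R.from_quat(s["orientation"]).as_matrix()
E
python3 - <<'E'
from h import *
p,T=toolR(); print(p,T.round(3)); print(ctrl.read_state()["clock"])
ims=[]
for n in ["top","side"]:
    im,P,c=shot(n); np.save(f"/tmp/{n}.npy",P); ims.append(im)
    print(n,c["origin"],c["vfov"])
    for t in ["slide_box","flap","flap_bar"]:
        for r in ctrl.trace(t,n)[:2]:
            q=P[r["region"]]; q=q[~np.isnan(q[:,0])]
            print(t,round(r["score"],2),r["rect"],len(q), np.median(q,0).round(3),np.percentile(q,2,0).round(3),np.percentile(q,98,0).round(3)) if len(q) else print(t,"none")
cv2.imwrite("pics/a.png",cv2.resize(ims[0],(800,600))[:,:,::-1])
cv2.imwrite("pics/b.png",ims[1][:,:,::-1])
E
```

```text
pics
[0.25042883 0.59919035 0.23032683] [[-0.001 -0.923  0.386]
 [-0.002  0.386  0.923]
 [-1.    -0.    -0.002]]
0.0Traceback (most recent call last):
  File "<stdin>", line 5, in <module>
  File "h.py", line 12, in shot
    P=cloud(d,c); P[d<=0]=np.nan
  File "h.py", line 8, in cloud
    return p@np.array(c["rotation"]).T+np.array(c["origin"])
           ~^~~~~~~~~~~~~~~~~~~~~~~~~~
ValueError: matmul: Input operand 1 has a mismatch in its core dimension 0, with gufunc signature (n?,k),(k,m?)->(n?,m?) (size 4 is different from 3)
```

```bash
sed -i 's/np.array(c\["rotation"\]).T/R.from_quat(c["rotation"]).as_matrix().T/' h.py
python3 - <<'E'
from h import *
ims=[]
for n in ["top","side"]:
    im,P,c=shot(n); np.save(f"/tmp/{n}.npy",P); ims.append(im)
    print(n,c)
    for t in ["slide_box","flap","flap_bar"]:
        for r in ctrl.trace(t,n)[:2]:
            q=P[r["region"]]; q=q[~np.isnan(q[:,0])]
            print(t,round(r["score"],2),r["rect"],len(q), np.median(q,0).round(3),np.percentile(q,2,0).round(3),np.percentile(q,98,0).round(3)) if len(q) else print(t,"none")
cv2.imwrite("pics/a.png",cv2.resize(ims[0],(800,600))[:,:,::-1])
cv2.imwrite("pics/b.png",ims[1][:,:,::-1])
E
```

```text
top {'vfov': 54.045454056619356, 'cx': 327.63215032840026, 'cy': 236.07477378175068, 'origin': array([0.41972236, 0.05817477, 1.03961548]), 'rotation': array([ 0.7089861 , -0.70217157,  0.04771087, -0.04491626])}
slide_box 0.61 [186.3, 240.8, 35.4, 41.5] 811 [0.495 0.316 0.039] [0.455 0.293 0.002] [0.536 0.343 0.043]
flap 0.7 [384.5, 213.1, 69.4, 71.6] 4630 [ 0.524 -0.134  0.078] [ 0.459 -0.206  0.062] [ 0.592 -0.063  0.122]
flap_bar 0.84 [384.0, 217.9, 71.4, 67.7] 4636 [ 0.524 -0.132  0.078] [ 0.458 -0.206  0.062] [ 0.592 -0.063  0.122]
side {'vfov': 47.16479468257681, 'cx': 316.30222347181814, 'cy': 239.07417858364627, 'origin': array([ 0.43108992, -0.55621622,  0.70966679]), 'rotation': array([ 0.92407595, -0.0745657 ,  0.02679108, -0.37390619])}
slide_box 0.88 [260.3, 150.1, 44.3, 27.2] 1002 [0.494 0.308 0.035] [0.453 0.289 0.007] [0.535 0.338 0.043]
flap 0.78 [281.6, 277.5, 123.4, 118.5] 10881 [ 0.524 -0.142  0.077] [ 0.459 -0.209  0.062] [ 0.593 -0.068  0.121]
flap_bar 0.61 [283.8, 282.4, 118.7, 117.9] 10705 [ 0.524 -0.142  0.078] [ 0.459 -0.209  0.063] [ 0.592 -0.068  0.121]
```

View pics/a.png

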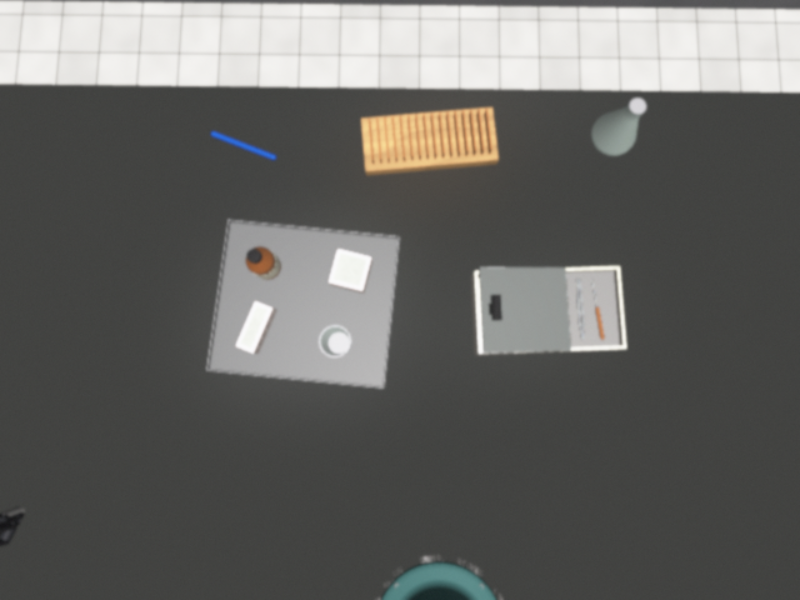

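View pics/b.png

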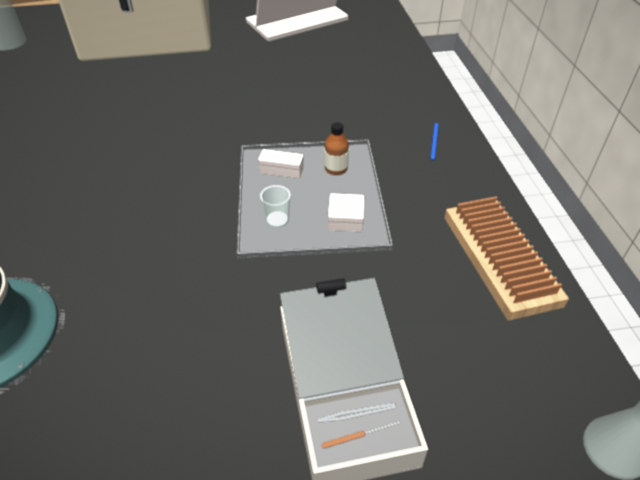

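```bash
python3 - <<'E'
from h import *
for n,th in [("top",0),("side",0)]:
    P=np.load(f"/tmp/{n}.npy")
    q=P.reshape(-1,3); q=q[~np.isnan(q[:,0])]
    k=q[(q[:,0]>.42)&(q[:,0]<.63)&(q[:,1]>-.34)&(q[:,1]<-.02)&(q[:,2]>.03)]
    fl=k[(k[:,1]<-.08)&(k[:,1]>-.2)&(k[:,2]>.056)&(k[:,2]<.09)&(abs(k[:,0]-.525)<.05)]
    for _ in range(3):
        A=np.c_[fl[:,:2],np.ones(len(fl))]; s=np.linalg.lstsq(A,fl[:,2],rcond=None)[0]; r=fl[:,2]-A@s; fl=fl[abs(r)<2.5*max(r.std(),.0005)]
    nn=np.array([-s[0],-s[1],1]);nn/=np.linalg.norm(nn)
    d=(k-np.array([0,0,s[2]]))@nn
    F=k[(abs(d)<.004)]; B=k[(d>.018)&(k[:,1]>-.15)]
    print(n,"plane",s,"angle",np.arctan(np.hypot(s[0],s[1])),"grad yaw",np.arctan2(-s[0],s[1]))
    print("flaprect",cv2.minAreaRect(F[:,:2].astype(np.float32)))
    print("bar",len(B),B.mean(0),d[(d>.018)&(k[:,1]>-.15)].max(),cv2.minAreaRect(B[:,:2].astype(np.float32)))
    # box rim
    print("kitrect",cv2.minAreaRect(k[k[:,2]<.065][:,:2].astype(np.float32)))
    t=q[(q[:,0]>.43)&(q[:,0]<.56)&(q[:,1]>.27)&(q[:,1]<.36)&(q[:,2]>.033)&(q[:,2]<.045)]
    print("slide",len(t),t.mean(0),cv2.minAreaRect(t[:,:2].astype(np.float32)))
E
```

```text
top plane [-0.00927565  0.21030843  0.11109404] angle 0.20748336100323175 grad yaw 0.04407640950853143
flaprect ((0.5274888277053833, -0.1800737977027893), (0.14017906785011292, 0.2408483475446701), 2.466026544570923)
bar 167 [ 0.5225681  -0.08014377  0.1216638 ] 0.037206734153179905 ((0.5227943658828735, -0.0807572603225708), (0.03957012668251991, 0.015234880149364471), 1.1832062005996704)
kitrect ((0.527449905872345, -0.18033309280872345), (0.1402837336063385, 0.24899470806121826), 2.5203816890716553)
slide 643 [0.49407292 0.31939889 0.03905093] ((0.49382472038269043, 0.32025986909866333), (0.035786233842372894, 0.08481636643409729), 68.99942016601562)
side plane [-0.00845261  0.21039092  0.11177608] angle 0.20752910284931747 grad yaw 0.040154126965794075
flaprect ((0.5281475782394409, -0.18360579013824463), (0.1405060589313507, 0.24592481553554535), 2.4802582263946533)
bar 342 [ 0.52296303 -0.0859671   0.12136365] 0.03667829767920696 ((0.5234442949295044, -0.08370134234428406), (0.03979698196053505, 0.016095342114567757), 2.1638076305389404)
kitrect ((0.5279198884963989, -0.18239463865756989), (0.14049988985061646, 0.2481774240732193), 2.608199119567871)
slide 559 [0.4947777  0.31412939 0.03965433] ((0.4954824149608612, 0.3179852366447449), (0.040284063667058945, 0.0842311754822731), 69.74955749511719)
```

Request:
step_arm(deltas="0 0 0 0.142 -1;0 0 0 0.142 -1;0 0 0 0.142 -1;0 0 0 0.142 -1;0 0 0 0.142 -1;0 0 0 0.142 -1;0 0 0 0.142 -1;0 0 0 0.142 -1;0 0 0 0 -1;0 0 0 0 -1")

```text
clock: 1.45
tcp_pos: [0.2503, 0.5997, 0.2314]
orientation: [0.001, 0.707, -0.001, 0.707]
ft_force: [-0.8, -0.2, 0.2]
width: 0.998
```

```bash
cat >> h.py <<'E'
def to(x,y,z,ang=None):
    """tool-frame mm to reach world TCP point; ang = wanted world heading (deg) of tool z"""
    p,T=toolR(); s=ctrl.read_state(); e=(T.T@(np.array([x,y,z])-p)*1000).round(1)
    h=np.degrees(np.arctan2(T[1,2],T[0,2])); print("t",round(s["clock"],2),"tcp",p.round(4),"heading",h.round(2),"w",s["width"],"F",np.round(s["ft_force"],1),"j",np.round(s["joint_pos"],2)[[0,6]])
    print("move mm",e,"yaw",None if ang is None else round(np.radians(((h-ang+90)%180)-90),3), "tilt",T[2,0].round(4))
E
python3 -c "
from h import *
to(.5234,-.081,.2,2.5)"
```

```text
t 1.45 tcp [0.2503 0.5997 0.2314] heading -0.19 w 0.9980480235515691 F [-0.8 -0.2  0.2] j [-1.4  -1.13]
move mm [  31.1 -679.8  275.3] yaw -0.047 tilt -1.0
```

Request:
step_arm(deltas="0 -35 14 -0.047 -1;0 -35 14 0 -1;0 -35 14 0 -1;0 -35 14 0 -1;0 -35 14 0 -1;0 -35 14 0 -1;0 -35 14 0 -1;0 -35 14 0 -1;0 -35 14 0 -1;0 -35 14 0 -1")

```text
clock: 2.45
tcp_pos: [0.4125, 0.2523, 0.2309]
orientation: [-0.03, 0.706, 0.034, 0.707]
ft_force: [0.9, 0.7, 0.8]
width: 0.999
```

Request:
step_arm(deltas="0 -35 14 0 -1;0 -35 14 0 -1;0 -35 14 0 -1;0 -35 14 0 -1;0 -35 14 0 -1;0 -35 14 0 -1;0 -35 14 0 -1;0 -35 12 0 -1;0 0 0 0 -1;0 0 0 0 -1")

```text
clock: 3.45
tcp_pos: [0.5571, -0.0328, 0.2322]
orientation: [-0.038, 0.703, 0.043, 0.709]
ft_force: [0.5, 0.9, 0.2]
width: 1.002
```

```bash
python3 -c "
from h import *
to(.5234,-.081,.17,2.5)"
```

```text
t 3.45 tcp [ 0.5571 -0.0328  0.2322] heading 6.51 w 1.0015069501768434 F [0.5 0.9 0.2] j [-0.45  0.32]
move mm [ 61.6 -44.4 -39.5] yaw 0.07 tilt -0.9999
```

Request:
step_arm(deltas="10 -12 -11 0.035 -1;10 -12 -11 0.035 -1;10 -12 -11 0 -1;8 -8 -8 0 -1;0 0 0 0 -1;0 0 0 0 -1;0 0 0 0 -1;0 0 0 0 -1;0 0 0 0 -1;0 0 0 0 -1")

```text
clock: 4.45
tcp_pos: [0.519, -0.0737, 0.1927]
orientation: [-0.016, 0.703, 0.024, 0.711]
ft_force: [0.7, -0.2, -0.2]
width: 0.998
```

```bash
python3 - <<'E'
from h import *
to(.5234,-.081,.092,2.5)
im,P,c=shot("wrist","w1.png")
q=P.reshape(-1,3); q=q[~np.isnan(q[:,0])]
k=q[(abs(q[:,0]-.5234)<.03)&(abs(q[:,1]+.081)<.03)&(q[:,2]>.108)&(q[:,2]<.135)]
print(len(k),k.mean(0),k[:,2].max(),cv2.minAreaRect(k[:,:2].astype(np.float32)))
E
```

```text
t 4.45 tcp [ 0.519  -0.0737  0.1927] heading 3.21 w 0.9978943486250323 F [ 0.7 -0.2 -0.2] j [-0.39  0.37]
move mm [100.7  -8.7   2.8] yaw 0.012 tilt -0.9999
1541 [ 0.52471908 -0.0820586   0.12161616] 0.12559240157894258 ((0.5246446132659912, -0.08400534093379974), (0.0398038774728775, 0.016248449683189392), 2.537858009338379)
```

View pics/w1.png

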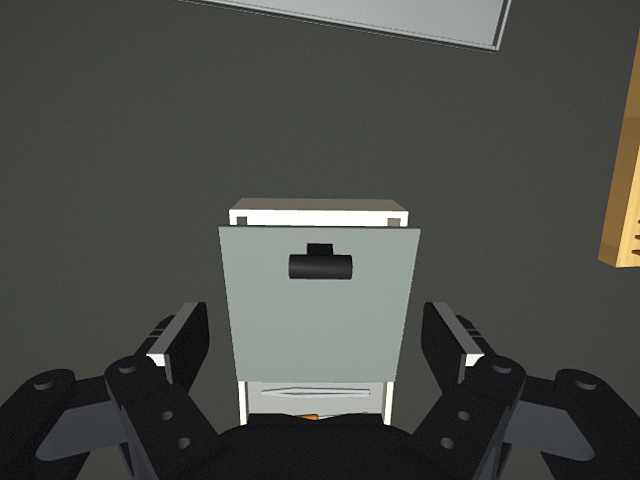

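Request:
step_arm(deltas="5 -5 2.5 0.006 -1;10 -5 2.5 0.006 -1;15 0 0 0 -1;20 0 0 0 -1;18 0 0 0 -1;0 0 0 0 -1;0 0 0 0 -1;0 0 0 0 -1;0 0 0 0 -1;0 0 0 0 -1")

```text
clock: 5.5
tcp_pos: [0.5277, -0.0866, 0.1208]
orientation: [-0.011, 0.702, 0.017, 0.712]
ft_force: [0.8, -0.0, 0.2]
width: 0.996
```

```bash
python3 -c "
from h import *
to(.524,-.082,.092,2.5)"
```

```text
t 5.5 tcp [ 0.5277 -0.0866  0.1208] heading 2.25 w 0.9958975608197287 F [ 0.8 -0.   0.2] j [-0.32  0.46]
move mm [28.8  4.5 -3.9] yaw -0.004 tilt -0.9999
```

Request:
step_arm(deltas="6 2 -1.5 0 -1;8 1 -1 0 -1;8 1 -1 0 -1;6 0 0 0 -1;0 0 0 0 -1;0 0 0 0 -0.2;0 0 0 0 0;0 0 0 0 0;0 0 0 0 0;0 0 0 0 0")

```text
clock: 6.5
tcp_pos: [0.5248, -0.0818, 0.0912]
orientation: [-0.011, 0.702, 0.018, 0.712]
ft_force: [0.4, -0.2, 0.2]
width: 0.501
```

```bash
python3 - <<'E'
from h import *
to(.524,-.082,.092,2.5)
im,P,c=shot("wrist","w2.png")
E
```

```text
t 6.5 tcp [ 0.5248 -0.0818  0.0912] heading 2.28 w 0.5012630828054416 F [ 0.4 -0.2  0.2] j [-0.3   0.48]
move mm [-0.8 -0.1 -0.8] yaw -0.004 tilt -0.9998
```

View pics/w2.png

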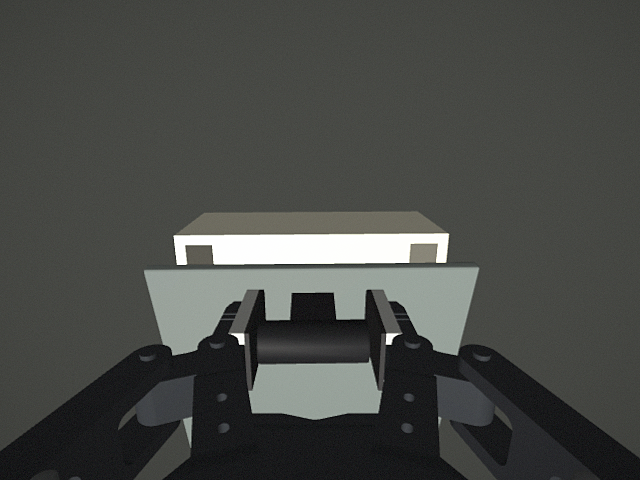

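Request:
step_arm(deltas="0 0 0 0 1;0 0 0 0 1;0 0 0 0 1;0 0 0 0 1;-9.4 -4.7 0 0 1;-9.1 -5.4 0 0 1;-8.6 -6.1 0 0 1;-8.1 -6.7 0 0 1;-7.6 -7.3 0 0 1;0 0 0 0 1")

```text
clock: 7.55
tcp_pos: [0.5255, -0.1137, 0.1369]
orientation: [-0.01, 0.701, 0.018, 0.712]
ft_force: [1.0, 0.2, -4.3]
width: 0.456
```

```bash
cat >> h.py <<'E'
def arc(off):
    """off: grasp height above TCP; print polar position of the bar about the hinge and the next steps"""
    p,T=toolR(); h=np.array([.529,-.209,.057]); c=np.radians(2.5)
    y=(p-h)[:2]@[-np.sin(c),np.cos(c)]; z=p[2]+off-h[2]; print("r",np.hypot(y,z),"theta",np.arctan2(z,y)-.2217)
    f0=np.arctan2(z,y)
    for k in range(1,25):
        f=f0+.075*k
        if f>1.95: break
        q=h+np.array([-np.sin(c)*.141*np.cos(f),np.cos(c)*.141*np.cos(f),.141*np.sin(f)-off])
        print(k,round(f-.2217,3),(T.T@(q-p)*1000).round(1))
E
python3 -c "
from h import *
to(.524,-.082,.092,2.5); arc(.0245)"
```

```text
t 7.55 tcp [ 0.5255 -0.1137  0.1369] heading 2.28 w 0.4562758062718302 F [ 1.   0.2 -4.3] j [-0.28  0.5 ]
move mm [45.2 31.2 -1. ] yaw -0.004 tilt -0.9998
r 0.14139899261101943 theta 0.6087410097968013
1 0.684 [-6.6 -8.3 -0.6]
2 0.759 [-12.9 -16.7  -0.4]
3 0.834 [-18.6 -25.7  -0.3]
4 0.909 [-23.6 -35.   -0.2]
5 0.984 [-27.8 -44.7  -0.1]
6 1.059 [-31.3 -54.7   0. ]
7 1.134 [-34.1 -64.9   0.1]
8 1.209 [-36.1 -75.3   0.2]
9 1.284 [-37.3 -85.8   0.2]
10 1.359 [-37.7 -96.3   0.3]
11 1.434 [ -37.3 -106.9    0.3]
12 1.509 [ -36.1 -117.4    0.3]
13 1.584 [ -34.2 -127.8    0.3]
14 1.659 [ -31.5 -138.     0.3]
```

Works well. Next increments (to 1.284, then 1.66).

Request:
step_arm(deltas="-6.6 -8.3 0 0 1;-6.3 -8.4 0 0 1;-5.7 -9 0 0 1;-5 -9.3 0 0 1;-4.2 -9.7 0 0 1;-3.5 -10 0 0 1;-2.8 -10.2 0 0 1;-2 -10.4 0 0 1;-1.2 -10.5 0 0 1;0 0 0 0 1")

```text
clock: 8.55
tcp_pos: [0.5292, -0.2001, 0.1759]
orientation: [-0.007, 0.702, 0.023, 0.712]
ft_force: [4.6, 1.7, -8.1]
width: 0.458
```

```bash
python3 -c "
from h import *
to(.524,-.082,.092,2.5); arc(.0245)"
```

```text
t 8.55 tcp [ 0.5292 -0.2001  0.1759] heading 2.43 w 0.458192784566361 F [ 4.6  1.7 -8.1] j [-0.13  0.64]
move mm [ 86.5 116.4  -1.4] yaw -0.001 tilt -0.9996
r 0.1437205663265754 theta 1.2874894385639042
1 1.362 [  2.2 -10.8  -0.6]
2 1.437 [  2.5 -21.4  -0.6]
3 1.512 [  3.6 -31.9  -0.6]
4 1.587 [  5.5 -42.3  -0.6]
5 1.662 [  8.2 -52.5  -0.6]
```

Request:
step_arm(deltas="1.5 -10.6 0 0 1;1 -10.6 0 0 1;1 -10.5 0 0 1;1.8 -10.4 0 0 1;2.6 -10.2 0 0 1;0 0 0 0 1;0 0 0 0 1;0 0 0 0 1;0 0 0 0 1;0 0 0 0 1")

```text
clock: 9.55
tcp_pos: [0.5313, -0.2498, 0.1708]
orientation: [-0.004, 0.702, 0.03, 0.711]
ft_force: [3.7, 3.2, -4.3]
width: 0.455
```

```bash
python3 -c "
from h import *
to(.524,-.082,.092,2.5); arc(.0245)"
```

```text
t 9.55 tcp [ 0.5313 -0.2498  0.1708] heading 2.72 w 0.4550048909246185 F [ 3.7  3.2 -4.3] j [-0.03  0.75]
move mm [ 84.8 165.1  -0.4] yaw 0.004 tilt -0.9993
r 0.14425630992989327 theta 1.6365417581890218
1 1.712 [ 6.2 -9.3 -0.6]
```

Request:
step_arm(deltas="2 -5 0 0 1;0 0 0 0 1;0 0 0 0 -0.2;0 0 0 0 -0.3;0 0 0 0 -0.3;0 0 0 0 -0.3;-15 0 0 0 -0.3;-20 0 0 0 -0.3;-20 0 0 0 -0.3;-20 0 0 0 -0.3")

```text
clock: 10.55
tcp_pos: [0.5268, -0.2638, 0.248]
orientation: [-0.005, 0.705, 0.025, 0.709]
ft_force: [0.8, 0.6, 0.3]
width: 0.649
```

Request:
step_arm(deltas="-20 0 0 0 -1;-20 0 0 0 -1;-10 0 0 0 -1;0 20 0 0 -1;0 30 0 0 -1;0 30 0 0 -1;0 40 0 0 -1;0 40 0 0 -1;0 40 0 0 -1;0 0 0 0 -1")

```text
clock: 11.55
tcp_pos: [0.518, -0.0645, 0.3154]
orientation: [-0.005, 0.7, 0.02, 0.714]
ft_force: [0.5, 0.4, -0.6]
width: 1.002
```

```bash
python3 - <<'E'
from h import *
to(.494,.319,.16,-20)
im,P,c=shot("top","t2.png"); np.save("/tmp/top.npy",P)
q=P.reshape(-1,3); q=q[~np.isnan(q[:,0])]
t=q[(q[:,0]>.43)&(q[:,0]<.56)&(q[:,1]>.27)&(q[:,1]<.36)&(q[:,2]>.033)&(q[:,2]<.045)]
print(t.mean(0),cv2.minAreaRect(t[:,:2].astype(np.float32)))
im,P,c=shot("side","s2.png")
q=P.reshape(-1,3); q=q[~np.isnan(q[:,0])]
f=q[(abs(q[:,0]-.53)<.05)&(q[:,1]<-.19)&(q[:,1]>-.3)&(q[:,2]>.09)&(q[:,2]<.24)]
print(len(f),np.percentile(f,[1,50,99],0),np.polyfit(f[:,2],f[:,1],1))
E
```

```text
t 11.55 tcp [ 0.518  -0.0645  0.3154] heading 1.96 w 1.0024428387192197 F [ 0.5  0.4 -0.6] j [-0.41  0.22]
move mm [163.3 380.7 -13.8] yaw 0.383 tilt -0.9996
[0.49390527 0.31948794 0.03905415] ((0.49444541335105896, 0.3197145164012909), (0.03438396006822586, 0.08327541500329971), 69.0679931640625)
4372 [[ 0.48059577 -0.25782451  0.09177081]
 [ 0.52524173 -0.22271646  0.18085532]
 [ 0.57903857 -0.21584248  0.21076802]] [-0.15060554 -0.20130481]
```

View pics/s2.png

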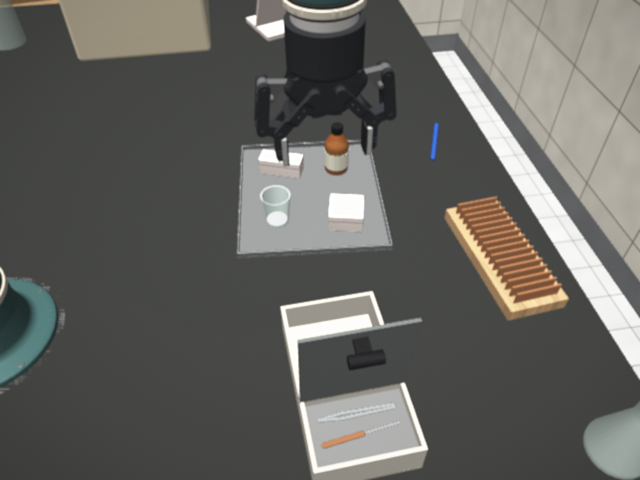

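Request:
step_arm(deltas="0 40 -1 0 -1;0 40 -1 0 -1;0 40 -1 0 -1;0 40 -1 0 -1;0 40 -1 0 -1;0 40 -1 0 -1;0 40 -1 0 -1;0 40 -1 0 -1;0 0 0 -0.145 -1;0 0 0 -0.145 -1")

```text
clock: 12.65
tcp_pos: [0.5122, 0.2408, 0.3224]
orientation: [-0.099, 0.69, 0.104, 0.709]
ft_force: [0.7, -0.7, 0.2]
width: 0.996
```

Request:
step_arm(deltas="0 0 0 -0.145 -1;0 0 0 -0.145 -1;0 0 0 -0.145 -1;0 0 0 -0.145 -1;0 0 0 -0.145 -1;0 0 0 -0.145 -1;0 0 0 0 -1;0 0 0 0 -1;0 0 0 0 -1;0 0 0 0 -1")

```text
clock: 13.65
tcp_pos: [0.5216, 0.2239, 0.322]
orientation: [-0.393, 0.583, 0.383, 0.6]
ft_force: [0.2, 0.3, 0.1]
width: 0.999
```

```bash
python3 - <<'E'
from h import *
to(.494,.3195,.16,69)
im,P,c=shot("top"); q=P.reshape(-1,3); q=q[~np.isnan(q[:,0])]
k=q[(q[:,0]>.42)&(q[:,0]<.63)&(q[:,1]>-.2)&(q[:,1]<-.02)]
for y in [-.08,-.1,-.12,-.14]:
    s=k[abs(k[:,1]-y)<.004]; f=s[s[:,2]<.02]; r=s[(s[:,2]>.045)&(s[:,2]<.07)]
    f=f[(abs(f[:,0]-.525)<.075)&(f[:,2]>.002)]
    print(y,len(f),f[:,2].mean() if len(f) else 0,f[:,0].min(),f[:,0].max(),"rim",r[:,0].min(),r[:,0].max())
for x in [.5,.525,.55]:
    s=k[abs(k[:,0]-x)<.004]; r=s[(s[:,2]>.045)&(s[:,2]<.07)&(s[:,1]>-.1)]; m=s[(s[:,2]>.018)&(s[:,2]<.035)&(s[:,1]<-.1)]
    print(x,"front rim y",r[:,1].min(),r[:,1].max(),"partition",m[:,1].min(),m[:,1].max()) if len(m) and len(r) else print(x,len(r),len(m))
E
```

```text
t 13.65 tcp [0.5216 0.2239 0.322 ] heading 66.55 w 0.9986722769165328 F [0.2 0.3 0.1] j [-0.64  0.73]
move mm [161.4  67.4  74.6] yaw -0.043 tilt -0.9996
-0.08 226 0.006273177637590142 0.46023742742465595 0.5883134793434657 rim 0.45420160533928206 0.5917797136412666
-0.1 222 0.006134592418994649 0.4518683430959817 0.5892590467079513 rim 0.45441144692407054 0.5940363999930675
-0.12 218 0.00611297628029873 0.45205761807842115 0.5900041221827053 rim 0.4546748167296334 0.594227333870285
-0.14 217 0.006318771552143692 0.45003767096861963 0.591258818091908 rim 0.4568262693137353 0.5948653913963567
0.5 front rim y -0.06186046476351834 -0.057558950780691696 partition -0.1962056843380033 -0.1674803297054797
0.525 front rim y -0.059728853134743194 -0.05641717688130029 partition -0.19669616747927773 -0.1667174506829564
0.55 front rim y -0.05996438202138795 -0.055406361979956124 partition -0.19552558901777736 -0.16500689479390374
```

Request:
step_arm(deltas="10 10 10 -0.043 -1;20 13 14 0 -1;20 13 14 0 -1;20 13 14 0 -1;20 10 12 0 -1;20 6 8 0 -1;20 0 0 0 -1;16 0 0 0 -1;0 0 0 0 -1;0 0 0 0 -1")

```text
clock: 14.7
tcp_pos: [0.4812, 0.3295, 0.1643]
orientation: [-0.411, 0.57, 0.404, 0.585]
ft_force: [-0.3, -0.6, -0.6]
width: 1.001
```

```bash
python3 - <<'E'
from h import *
to(.494,.3195,.006,69)
im,P,c=shot("wrist","w3.png")
q=P.reshape(-1,3); q=q[~np.isnan(q[:,0])]
t=q[(q[:,0]>.43)&(q[:,0]<.56)&(q[:,1]>.27)&(q[:,1]<.37)&(q[:,2]>.034)&(q[:,2]<.045)]
print(t.mean(0),cv2.minAreaRect(t[:,:2].astype(np.float32)))
E
```

```text
t 14.7 tcp [0.4812 0.3295 0.1643] heading 70.41 w 1.0014423888231092 F [-0.3 -0.6 -0.6] j [-0.76  0.61]
move mm [158.5 -12.3  -7. ] yaw 0.025 tilt -0.9997
[0.49400021 0.31789385 0.03922101] ((0.49639636278152466, 0.3171406388282776), (0.03406049683690071, 0.08398081362247467), 68.83233642578125)
```

View pics/w3.png

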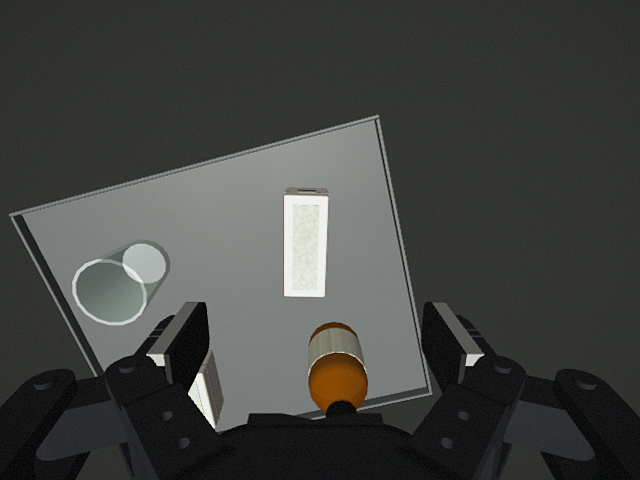

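```bash
python3 - <<'E'
from h import *
P=np.load("/tmp/top.npy"); q=P.reshape(-1,3); q=q[~np.isnan(q[:,0])]
b=q[(q[:,0]>.5)&(q[:,0]<.7)&(q[:,1]>.22)&(q[:,1]<.4)&(q[:,2]>.045)&(q[:,2]<.13)]
print(len(b),b[:,2].max(),cv2.minEnclosingCircle(b[:,:2].astype(np.float32)))
im,P,c=shot("wrist"); 
q=P.reshape(-1,3); q=q[~np.isnan(q[:,0])]
b=q[(q[:,0]>.53)&(q[:,0]<.7)&(q[:,1]>.22)&(q[:,1]<.4)&(q[:,2]>.045)&(q[:,2]<.13)]
print(len(b),np.percentile(b,[1,50,99],0),cv2.minEnclosingCircle(b[:,:2].astype(np.float32)))
E
```

```text
468 0.11241081065907088 ((0.5646806359291077, 0.3033398985862732), 0.061070483177900314)
3398 [[0.58257013 0.28436684 0.04586349]
 [0.59376496 0.30905989 0.07428337]
 [0.61417527 0.32865333 0.10364136]] ((0.6047389507293701, 0.3057871460914612), 0.024008342996239662)
```

Request:
step_arm(deltas="5 -6 -4 0.024 -0.4;20 -5 -3 0 -0.4;20 0 0 0 -0.4;20 0 0 0 -0.4;18 0 0 0 -0.4;15 0 0 0 -0.4;0 0 0 0 -0.4;0 0 0 0 -0.4;0 0 0 0 -0.4;0 0 0 0 -0.4")

```text
clock: 15.8
tcp_pos: [0.5011, 0.3185, 0.0715]
orientation: [-0.4, 0.571, 0.393, 0.599]
ft_force: [0.2, 0.3, 0.1]
width: 0.703
```

```bash
python3 -c "
from h import *
to(.495,.3185,.006,69)"
```

```text
t 15.8 tcp [0.5011 0.3185 0.0715] heading 68.3 w 0.7030100890448228 F [0.2 0.3 0.1] j [-0.72  0.64]
move mm [65.2  7.7 -4. ] yaw -0.012 tilt -0.9992
```

Request:
step_arm(deltas="10 4 -2 -0.012 -0.4;10 3 -2 0 -0.4;10 0 0 0 -0.4;12 0 0 0 -0.4;10 0 0 0 -0.4;6 0 0 0 -0.4;0 0 0 0 -0.4;0 0 0 0 -0.4;0 0 0 0 -0.4;0 0 0 0 -0.4")

```text
clock: 16.8
tcp_pos: [0.4951, 0.3187, 0.0085]
orientation: [-0.404, 0.568, 0.397, 0.597]
ft_force: [-0.5, 0.6, 0.6]
width: 0.699
```

```bash
python3 -c "
from h import *
to(.495,.3185,.006,69);print(toolR()[1].round(3))"
```

```text
t 16.8 tcp [0.4951 0.3187 0.0085] heading 69.08 w 0.6993657375759882 F [-0.5  0.6  0.6] j [-0.71  0.65]
move mm [ 2.5  0.1 -0.3] yaw 0.001 tilt -0.9991
[[ 0.039 -0.933  0.357]
 [ 0.014  0.358  0.934]
 [-0.999 -0.032  0.028]]
```

Request:
step_arm(deltas="2 0 0 0 -0.4;0 0 0 0 0.2;0 0 0 0 1;0 0 0 0 1;0 0 0 0 1;0 0 0 0 1;0 0 0 0 1;-8 0 0 0 1;-12 0 0 0 1;-15 0 0 0 1")

```text
clock: 17.8
tcp_pos: [0.4928, 0.3175, 0.0429]
orientation: [-0.404, 0.569, 0.397, 0.596]
ft_force: [-0.3, -0.4, -1.4]
width: 0.386
```

Request:
step_arm(deltas="-20 0 0 0 1;-20 0 0 0 1;-20 0 0 0 1;-20 0 0 0 1;-20 0 0 0 1;-20 0 0 0 1;-5 0 0 -0.1 1;0 0 0 -0.1 1;0 0 0 -0.1 1;0 0 0 -0.1 1")

```text
clock: 18.8
tcp_pos: [0.4899, 0.3171, 0.1921]
orientation: [0.519, -0.468, -0.504, -0.507]
ft_force: [0.8, 0.4, -0.8]
width: 0.387
```

```bash
python3 - <<'E'
from h import *
to(.5245,-.114,.2,92.5);print(toolR()[1].round(3))
im,P,c=shot("side"); r=ctrl.trace("slide_box","side")
for a in r[:2]:
    q=P[a["region"]]; print(a["score"],np.nanpercentile(q,[2,50,98],0).round(3))
E
```

```text
t 18.8 tcp [0.4899 0.3171 0.1921] heading 92.8 w 0.38733615445457814 F [ 0.8  0.4 -0.8] j [-0.68  0.99]
move mm [ -16.8  -14.4 -432. ] yaw 0.005 tilt -0.9982
[[ 0.054 -0.997 -0.049]
 [ 0.025 -0.048  0.999]
 [-0.998 -0.055  0.022]]
0.89 [[0.448 0.296 0.003]
 [0.477 0.302 0.215]
 [0.531 0.616 0.227]]
```

Request:
step_arm(deltas="-2 -1 -20 0 1;-2 -1 -35 0 1;-2 -1 -35 0 1;-2 -1 -35 0 1;-2 -1 -35 0 1;-2 -1 -35 0 1;-2 -1 -35 0 1;-2 -1 -35 0 1;-2 -1 -35 0 1;-1 -1 -35 0 1")

```text
clock: 19.9
tcp_pos: [0.51, -0.0238, 0.2108]
orientation: [-0.514, 0.47, 0.499, 0.517]
ft_force: [2.1, 0.1, -1.0]
width: 0.39
```

```bash
python3 -c "
from h import *
to(.5245,-.114,.16,92.5);print(toolR()[1].round(3))"
```

```text
t 19.9 tcp [ 0.51   -0.0238  0.2108] heading 91.54 w 0.389671928381017 F [ 2.1  0.1 -1. ] j [-0.17  1.68]
move mm [ 48.6  -9.1 -92.1] yaw -0.017 tilt -0.9975
[[ 0.062 -0.998 -0.027]
 [ 0.033 -0.025  0.999]
 [-0.998 -0.063  0.031]]
```

Request:
step_arm(deltas="0 -2 -20 -0.017 1;0 -2 -20 0 1;5 -2 -20 0 1;8 -2 -12 0 1;10 0 0 0 1;8 0 0 0 1;0 0 0 0 1;0 0 0 0 1;0 0 0 0 1;0 0 0 0 1")

```text
clock: 20.9
tcp_pos: [0.5219, -0.1009, 0.1822]
orientation: [-0.514, 0.47, 0.495, 0.52]
ft_force: [-0.4, 0.4, -2.0]
width: 0.393
```

```bash
python3 - <<'E'
from h import *
to(.5245,-.114,.075,92.5);print(toolR()[1].round(3))
im,P,c=shot("side","s3.png"); r=ctrl.trace("slide_box","side")
for a in r[:2]:
    q=P[a["region"]]; print(a["score"],a["rect"],np.nanpercentile(q,[2,50,98],0).round(3))
im,P,c=shot("wrist","w4.png")
E
```

```text
t 20.9 tcp [ 0.5219 -0.1009  0.1822] heading 91.15 w 0.3930566656465736 F [-0.4  0.4 -2. ] j [-0.04  1.87]
move mm [106.6   5.  -16.5] yaw -0.024 tilt -0.9971
[[ 0.068 -0.997 -0.02 ]
 [ 0.033 -0.018  0.999]
 [-0.997 -0.069  0.031]]
0.66 [298.1, 232.4, 74.1, 47.3] [[ 0.479 -0.121  0.004]
 [ 0.505 -0.116  0.212]
 [ 0.562  0.049  0.218]]
0.31 [281.9, 291.0, 145.8, 187.9] [[ 0.459 -0.306  0.006]
 [ 0.527 -0.224  0.047]
 [ 0.597 -0.061  0.209]]
```

View pics/s3.png

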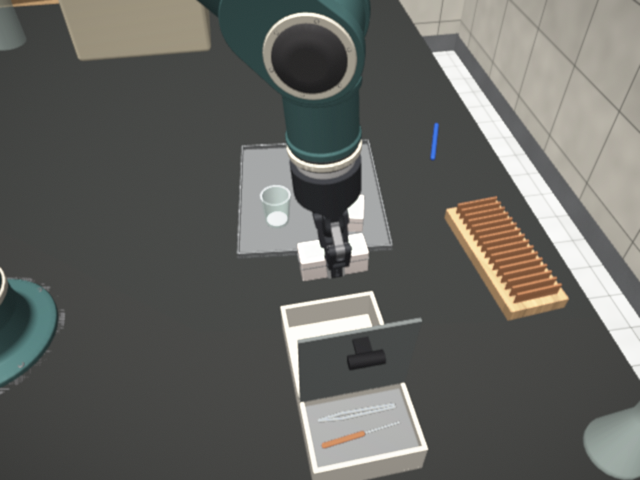

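View pics/w4.png

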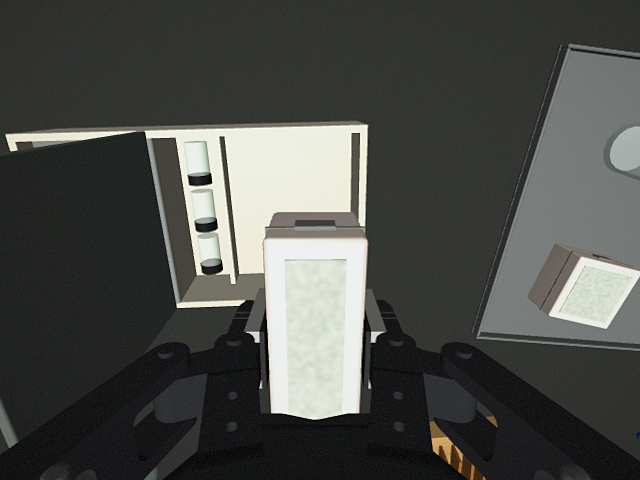

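Request:
step_arm(deltas="6 3 -6 -0.024 1;8 2 -6 0 1;10 0 -4 0 1;15 0 0 0 1;15 0 0 0 1;15 0 0 0 1;15 0 0 0 1;10 0 0 0 1;0 0 0 0 1;0 0 0 0 1")

```text
clock: 22.05
tcp_pos: [0.5248, -0.1166, 0.0812]
orientation: [0.519, -0.465, -0.499, -0.515]
ft_force: [-0.5, 0.1, -1.0]
width: 0.389
```

```bash
python3 -c "
from h import *
to(.5245,-.114,.0115,92.5);print(toolR()[1].round(3))"
```

```text
t 22.05 tcp [ 0.5248 -0.1166  0.0812] heading 92.22 w 0.38858753570853277 F [-0.5  0.1 -1. ] j [0.03 2.  ]
move mm [69.6  5.1  0.6] yaw -0.005 tilt -0.9971
[[ 0.069 -0.997 -0.039]
 [ 0.032 -0.037  0.999]
 [-0.997 -0.07   0.029]]
```

Request:
step_arm(deltas="8 2 0 0 1;10 2 0 0 1;10 1 0 0 1;10 0 0 0 1;10 0 0 0 1;8 0 0 0 1;5 0 0 0 1;0 0 0 0 1;0 0 0 0 1;0 0 0 0 1")

```text
clock: 23.05
tcp_pos: [0.5252, -0.115, 0.0157]
orientation: [0.519, -0.465, -0.499, -0.516]
ft_force: [-0.2, 0.7, -0.8]
width: 0.388
```

```bash
python3 -c "
from h import *
to(.5245,-.114,.0115,92.5)"
```

```text
t 23.05 tcp [ 0.5252 -0.115   0.0157] heading 92.21 w 0.3880285559260798 F [-0.2  0.7 -0.8] j [0.06 2.04]
move mm [4.2 1.  0.9] yaw -0.005 tilt -0.9969
```

Request:
step_arm(deltas="1.5 0 0 0 1;0 0 0 0 1;0 0 0 0 1;1.5 0 0 0 1;0 0 0 0 1;0 0 0 0 1;0 0 0 0 1;0 0 0 0 1;0 0 0 0 1;0 0 0 0 1")

```text
clock: 24.05
tcp_pos: [0.5264, -0.115, 0.0138]
orientation: [0.52, -0.464, -0.498, -0.516]
ft_force: [-0.8, 0.6, -0.7]
width: 0.389
```

Request:
step_arm(deltas="1 0 0 0 1;0 0 0 0 1;1 0 0 0 1;0 0 0 0 1;1 0 0 0 1;0 0 0 0 1;0 0 0 0 1;0 0 0 0 1;0 0 0 0 1;0 0 0 0 1")

```text
clock: 25.05
tcp_pos: [0.5267, -0.1151, 0.0123]
orientation: [0.52, -0.464, -0.498, -0.517]
ft_force: [-1.3, -0.4, 2.3]
width: 0.391
```

Request:
step_arm(deltas="1.5 0 0 0 1;0 0 0 0 1;1.5 0 0 0 1;0 0 0 0 1;1 0 0 0 1;0 0 0 0 1;0 0 0 0 1;0 0 0 0 1;0 0 0 0 1;0 0 0 0 1")

```text
clock: 26.05
tcp_pos: [0.5273, -0.1152, 0.0117]
orientation: [0.519, -0.464, -0.498, -0.517]
ft_force: [-1.6, -0.3, 4.4]
width: 0.39
```

Request:
step_arm(deltas="0 0 0 0 0.1;0 0 0 0 0;0 0 0 0 -0.1;0 0 0 0 -0.15;0 0 0 0 -0.15;0 0 0 0 -0.15;-6 0 0 0 -0.15;-10 0 0 0 -0.15;-15 0 0 0 -0.15;-20 0 0 0 -0.15")

```text
clock: 27.05
tcp_pos: [0.5221, -0.1166, 0.0625]
orientation: [0.518, -0.464, -0.499, -0.516]
ft_force: [-0.3, 0.4, 0.4]
width: 0.576
```

Request:
step_arm(deltas="-25 0 0 0 -0.15;-25 0 0 0 -0.15;-25 0 0 0 -0.15;-25 0 0 0 -0.15;-25 0 0 0 -0.15;-10 0 30 0 -0.15;0 0 30 0 -0.15;0 0 30 0 -0.15;0 0 30 0 -0.15;0 0 0 0 -0.15")

```text
clock: 28.05
tcp_pos: [0.5086, -0.0002, 0.22]
orientation: [-0.521, 0.462, 0.493, 0.522]
ft_force: [0.3, -0.5, 0.3]
width: 0.576
```

```bash
python3 - <<'E'
from h import *
to(.5245,-.114,.2)
im1,P,c=shot("top"); im2,Ps,c2=shot("side")
q=P.reshape(-1,3); q=q[~np.isnan(q[:,0])]
t=q[(abs(q[:,0]-.525)<.058)&(q[:,1]>-.16)&(q[:,1]<-.064)&(q[:,2]>.03)&(q[:,2]<.05)]
print(len(t),cv2.minAreaRect(t[:,:2].astype(np.float32)))
A=np.c_[t[:,:2],np.ones(len(t))];print(np.linalg.lstsq(A,t[:,2],rcond=None)[0],t[:,2].mean())
a=cv2.resize(im1[190:310,350:510],None,fx=2.5,fy=2.5); b=cv2.resize(im2[250:480,260:440],(235,300))
cv2.imwrite("pics/fin.png",np.hstack([a,b])[:,:,::-1])
E
```

```text
t 28.05 tcp [ 5.086e-01 -2.000e-04  2.200e-01] heading 91.82 w 0.5756113084697049 F [ 0.3 -0.5  0.3] j [-0.21  1.63]
move mm [  17.6  -10.8 -114.8] yaw None tilt -0.9956
0 ((0.0, 0.0), (0.0, 0.0), 0.0)
[0. 0. 0.] nan<stdin>:7: RuntimeWarning: Mean of empty slice.
  ret = ret.dtype.type(ret / rcount)
```

View pics/fin.png

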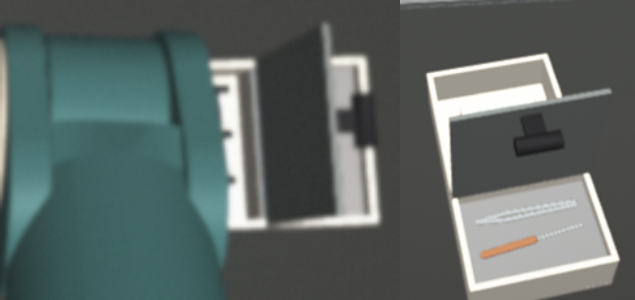

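Request:
step_arm(deltas="0 0 35 0 -0.15;0 0 35 0 -0.15;0 0 35 0 -0.15;0 0 35 0 -0.15;0 0 35 0 -0.15;0 0 35 0 -0.15;0 0 30 0 -0.15;0 0 0 0 -0.15;0 0 0 0 -0.15;0 0 0 0 -0.15")

```text
clock: 29.15
tcp_pos: [0.5096, 0.2256, 0.2287]
orientation: [-0.516, 0.472, 0.481, 0.529]
ft_force: [-0.3, 0.3, 0.1]
width: 0.576
```

```bash
python3 - <<'E'
from h import *
to(.5245,-.114,.2)
im1,P,c=shot("top"); im2,Ps,c2=shot("side")
q=P.reshape(-1,3); q=q[~np.isnan(q[:,0])]
t=q[(abs(q[:,0]-.525)<.058)&(q[:,1]>-.16)&(q[:,1]<-.066)&(q[:,2]>.03)&(q[:,2]<.05)]
print(len(t),cv2.minAreaRect(t[:,:2].astype(np.float32)))
A=np.c_[t[:,:2],np.ones(len(t))];print(np.linalg.lstsq(A,t[:,2],rcond=None)[0],t[:,2].mean())
k=Ps.reshape(-1,3); k=k[~np.isnan(k[:,0])]; k=k[(abs(k[:,0]-.525)<.07)&(k[:,1]<-.2)&(k[:,1]>-.28)&(k[:,2]>.08)]
print("flap top",k[:,2].max(),k[k[:,2]>.195].mean(0))
a=cv2.resize(im1[190:310,350:510],None,fx=2.5,fy=2.5); b=cv2.resize(im2[250:480,260:440],(235,300))
cv2.imwrite("pics/fin2.png",np.hstack([a,b])[:,:,::-1])
E
```

```text
t 29.15 tcp [0.5096 0.2256 0.2287] heading 89.86 w 0.5761780797351369 F [-0.3  0.3  0.1] j [-0.55  1.08]
move mm [  22.3  -13.7 -340.1] yaw None tilt -0.9955
665 ((0.525655210018158, -0.11253330111503601), (0.08556240051984787, 0.03457411751151085), 1.3182445764541626)
[ 0.01267987 -0.05910556  0.02847313] 0.0417374559788132
flap top 0.21271472975801564 [ 0.52752364 -0.23203383  0.2027558 ]
```

View pics/fin2.png

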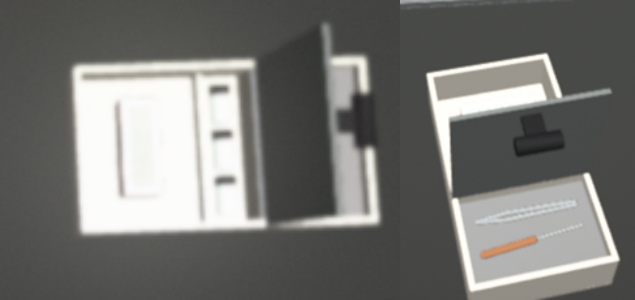

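```bash
python3 -c "
from station import ctrl
print(ctrl.read_state()['ft_force']); print(ctrl.sign_off())"
```

```text
[ 0.72342014 -0.55652363 -0.01282515]
the job is handed in; nothing more can be done
None
```

I opened the flap by its bar, left it leaning back, and set the slide box down on the floor of the large compartment. I handed the job in after about 29 s. `sign_off()` gives no verdict.

**Flap:** I held the bar by its ends and swung it to about 1.64–1.7 rad, past upright. The last top and side views show it still open, leaning over the upper tier.

**Slide box:** I lowered it until light contact (about 4 N) and then let go.
- **Position:** The last top view puts it at (0.526, -0.113), within about 2 mm of the compartment's centre, and its long side is turned about 1° from the compartment's length.
- **Height:** Its top is at 41.7 mm, and 42 mm is expected if it sits on the floor.
- **Levelness:** A plane fitted to its top tilts about 3.4° across the narrow side. That is about 2 mm over 34 mm, so I took it as depth noise and did not check it a second way.

**Final state:** The arm was clear at the end, with a wrist force below 1 N. My first look after the release was blocked by the arm, so I backed off and looked again.

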